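# Key a terrarium jar in the leaning decorating cradle

## Robot

A 6-joint arm with a two-finger parallel gripper is mounted at the origin on the work surface. World frame = base frame: x ahead of the robot, y to its left, z up, the work surface at z = 0. Lengths are in m, angles in rad, forces in N, time in s.
With the tool pointing down it reaches from about 0.325 to 0.775 m from the base axis. Payload 9.3 kg.
Tool frame: the origin (TCP) lies at the very end of the fingers, on their centre line; the grasp point (between the pads) lies arm.pinch_z behind it (arm.pinch_z is the distance from the TCP to the grasp point, in m); z points along the fingers, y is the direction in which the jaws open and shut (so a half turn about z gives the same grasp; the last joint's range is limited). The gripper opens to 85 mm and grips with 20 to 120 N. Pads are 22 mm wide; open, the fingers measure 114 mm over their backs; the gripper's body (76 mm by 85 mm) begins 54 mm behind the grasp point. The pads swing forward as they close: fully open they stand 13 mm farther back than shut.
Start: joints at [-1.427, 0.259, 0.021, 1.334, 0, 1.418], TCP at [0.161, -0.526, 0.231] pointing down, gripper open.
Joint ranges: [-3.04, 3.04], [-0.91, 1.82], [-1.04, 1.36], [-1.92, 1.95], [-1.52, 1.45], [-3.14, 3.14]. Speed limits (rad/s): [2.22, 2.22, 2.79, 3.14, 3.14, 3.14].

## Interface

Orientations are given as a unit quaternion [x, y, z, w].
In Python, from bench import arm gives the robot as it stands.
- The arm moves only by the shell command python3 -m inch 'ROWS' [OPENING] [FORCE]. ROWS is JSON, a list of rows, each a list of 6 numbers: the shift along the tool's x, y, z in units of 30 mm (1.0 is 30 mm), then the turn, a rotation vector about the tool's x, y, z in units of 5 degrees (1.0 is 5 degrees). A call has 1 to 12 rows; each row shifts and turns the commanded pose from where the row before left it, along the tool's axes as they then stand; what a row does not reach is not made up. A row lasts 1/12 s, in which the tool goes at most 41.7 mm and 7.16 degrees, less where a joint would pass 70% of its speed; a pose out of reach is approached as far as the arm can. A call is refused whole if a number of a shift passes 1 or a number of a turn 1, either way. A call with a gripper value outside its range is refused whole. OPENING is the gripper's target within -1 to 1 (shut at 1, half-way at 0, fully open at -1), set as the call begins (- or left out, the last holds). The fingers move at their own pace and stop on an object; FORCE is the grip in N (left out, the last holds). Time passes only in rows, so rows that do not move let the fingers close. It gives the time, the measured TCP pose, the force and the opening at its end, in the units of the state.
- arm.get_obs(): the state, without advancing time (a new reading comes with each control period).
- arm.read_camera(name): name is "side" or "top"; returns a dict with "image" (384x512x3 uint8, blue, green, red), "depth" (384x512 float32, m along the optical axis (not along the pixel's ray), 0 where there is no reading), "fx", "fy", "cx", "cy" (pixels), "R" (3x3) and "t" (3): a world point X has camera coordinates R X + t. Camera axes: x right, y down, z forward; pixel columns grow to the right and rows downward; lengths in m; the calibration is good to about 2 mm. A picture is of the moment at which its call begins.
- arm.job_done(): hands the job in, once; it reports no verdict.
The state is a dict: "t": time; "q": joint angles; "joint_velocities": joint speeds; "joint_efforts": joint torques, N m; "tcp_pos": TCP position; "tcp_rot": TCP orientation; "force": force on the tool from outside, world axes, zero at the start; "torque": the same for the moment, N m; "width": opening from 0.0 (shut) to 1.0 (fully open).
Only numpy, scipy, OpenCV 4.12 (cv2) and the standard library are available. Lean on these libraries where they do the work, as an engineer would, in place of code of your own. Each camera call takes 0.05 s, during which the arm holds its last target.

## Task

Lay the cork-stoppered jar in the leaning V-groove of the decorating cradle and roll it there until you feel the slot under its foot drop over the key bar, so that it sits fully home. Then slide the keeper along its curved rod to its closed stop in front of the jar, let go, and leave everything else on the table where it is.

Things in the scene. Friction and masses are not known exactly. Their poses are not given: they have to be found in the camera images.
- jar_mid (a point): The jar to mount: round clear glass, 66 mm diameter, 135 mm tall with its cork, 0.27 to 0.42 kg, upright at first. Point on its axis, 67.5 mm above the underside; z to the cork. Its lowest 22 mm is a wooden foot with one straight slot, 14 mm wide, 12 mm deep, right across the underside. The foot is glued on at a random angle: the reported x, y axes tell nothing of the slot, which repeats every half turn.
- stopper (a point): Centre of the cork stopper, the jar's grip: 44 mm diameter, 35 mm tall, above a 48 mm neck; on the jar's axis 50 mm above jar_mid. It is stuck fast: turning it turns the jar.
- groove_home (a point): Leaning wooden V-groove, fixed: where jar_mid lies when the jar is fully home, on the jar's axis, 67.5 mm from the foot plate. z points up along the groove, 35 degrees from vertical (top tipped to the robot); x out of the V's open side (up, away from the robot); y across. V faces at 90 degrees, 80 mm long, reach 34 mm either side. The cradle's board is 200 x 220 x 15 mm.
- key_bar (a point): Middle of the top of the steel key bar on the groove's foot plate, on the jar's axis; axes as groove_home. 44 mm long (along y), 7 mm wide, 9 mm high with a rounded top; the plate's middle is 55 mm above the table. Until the foot's slot lies along the bar (within about 10 degrees) the jar stands 9 mm too high; then it drops over the bar until its foot lies on the plate.
- keeper (a joint): Place of the keeper slider on its curved rod, rad: 0 at the open end stop (at the groove's -y side), 1.4 at the closed end stop (in front of the jar). Grows anticlockwise seen from above. It moves with about 1 N and stays where it is left.
- rod_centre (a point): Centre of the arc of the keeper's curved rod: a level steel rod, 12 mm thick, bent to 85 mm radius, 75 mm above the table. x points level from here towards the closed keeper (away from the robot), y across as the groove's, z up. The fin's bearing from x is the joint value minus 1.4.
- keeper_fin (a point): Middle of the upright aluminium fin on the keeper slider, its grip: 14 mm thick along the rod, 24 mm radially, 87 to 141 mm above the table; point 114 mm above the table, over the rod. x points radially outwards, z up. An arm with a rubber pad reaches 37 mm inwards, 98 mm above the table. The fin turns with the slider along the bend, so the grip must turn too.
- mister: Bystander: amber glass bottle with black cap, upright, 58 mm diameter, 165 mm tall; origin at the centre of its underside.
- pot: Bystander: empty terracotta pot, upright, 84 mm across the rim, 75 mm tall; origin at the centre of its underside.
- pebble: Bystander: flat grey pebble, 64 mm across, 26 mm tall; origin at the centre of its underside.
- stock_jar: Bystander: plain squat glass jar with a metal screw lid (not the jar to be mounted), 74 mm diameter, 100 mm tall; origin at the centre of its underside.
- scoop: Bystander: wooden spoon lying flat, 190 mm long along its own x; origin under its middle.
- cup: Bystander: white cup, 76 mm across, 85 mm tall; origin at the centre of its underside.
- brush: Bystander: flat brush lying flat, 180 mm long along its own x; origin under its middle.

How it is judged:
On the way, in this order (a step that is already met when the one before it is completed fails the run):
1. the jar sits fully home in the groove, its slot over the key bar, with the keeper not yet closed (z of jar_mid in the frame of groove_home between -0.004 and 0.003 m and x of jar_mid in the frame of groove_home between -0.005 and 0.005 m and y of jar_mid in the frame of groove_home between -0.005 and 0.005 m and angle between the z axis of jar_mid and the z axis of groove_home, either way round below 0.07 rad and value of joint keeper below 1.3 rad), for 0.2 s.
2. the keeper is slid to its closed stop, with the jar still home (z of jar_mid in the frame of groove_home between -0.004 and 0.003 m and x of jar_mid in the frame of groove_home between -0.005 and 0.005 m and y of jar_mid in the frame of groove_home between -0.005 and 0.005 m and angle between the z axis of jar_mid and the z axis of groove_home, either way round below 0.07 rad and value of joint keeper above 1.3 rad), for 0.2 s.
At the end, for the whole second after the job is handed in: The jar lies in the groove with its mid point within 3 mm above (4 mm below) the home point along the groove and 5 mm across it, its axis within 4 degrees of the groove's, at rest; the keeper joint stands beyond 1.3 rad (stop at 1.4); both released (all of step 2 and linear speed of jar below 0.02 m/s and contact force between the fingers and jar below 0.1 N and contact force between the fingers and keeper below 0.1 N); the robot touches nothing.
It fails at once if a bystander is moved by more than 40 mm (distance of any of mister, pot, pebble, stock_jar, scoop, cup, brush from where it was at the start of the episode above 0.04 m).
It also fails if it takes over 72 s, if anything falls off the work surface, if the arm or the gripper's body presses on something with over 40 N, if the wrist force passes 120 N, or if a joint passes its speed limit or range.

## Working session

There is one attempt and no reset: what is moved stays moved. The work goes in short steps, Python scripts to look and compute and a shell command to move; the robot and the scene stay as the last step left them, time stands still between calls to the robot, and variables do not carry over. Pictures are saved under pics/ and viewed, and the job is handed in when it is done.

```bash
ls; mkdir -p pics
cat > h.py <<'E'
import numpy as np,cv2
from bench import arm
from scipy.spatial.transform import Rotation as Rn
def cam(n,save=None,scale=1):
    c=arm.read_camera(n)
    if save: cv2.imwrite('pics/'+save,cv2.resize(c['image'],None,fx=1.5,fy=1.5))
    return c
def pts(c):
    d=c['depth'];v,u=np.mgrid[:d.shape[0],:d.shape[1]]
    P=np.stack([(u-c['cx'])/c['fx']*d,(v-c['cy'])/c['fy']*d,d],-1)
    return (P-c['t'])@c['R']
def pix(c,X):
    q=np.asarray(X)@c['R'].T+c['t']
    return np.stack([c['fx']*q[...,0]/q[...,2]+c['cx'],c['fy']*q[...,1]/q[...,2]+c['cy']],-1)
def ray(c,u,v,z):
    d=c['R'].T@np.array([(u-c['cx'])/c['fx'],(v-c['cy'])/c['fy'],1]);o=-c['R'].T@c['t']
    return o+d*(z-o[2])/d[2]
E
python3 - <<'E'
from h import *
import pickle
for n in('side','top'):
    c=cam(n,n+'0.png'); pickle.dump(c,open(n+'0.pkl','wb'))
    print(n,c['R'].round(3).tolist(),c['t'],-c['R'].T@c['t'],c['fx'],c['cx'],c['cy'])
print(arm.get_obs(),arm.pinch_z)
E
```

```text
pics
side [[-0.995, -0.102, 0.001], [-0.08, 0.765, -0.639], [0.065, -0.635, -0.769]] [0.57419691 0.14184325 1.16181159] [0.50744017 0.68849152 0.98392666] 430.84251387324423 254.4888045669354 186.26865256787625
top [[0.012, -1.0, -0.012], [-0.997, -0.011, -0.074], [0.074, 0.013, -0.997]] [-0.04937459  0.59999223  1.38989203] [ 0.49626127 -0.06054123  1.42978597] 431.63735849247604 248.23355190374505 185.12850838781645
{'t': 0.1, 'q': array([-1.42660405e+00,  2.59182815e-01,  2.08834977e-02,  1.33371409e+00,
       -1.16892428e-05,  1.41820749e+00]), 'joint_velocities': array([-0.00012927, -0.0017374 ,  0.00359689, -0.00013406,  0.00093061,
       -0.00118598]), 'joint_efforts': array([ 5.36476204e-03, -5.56694341e+01,  3.45068049e+01,  1.16703429e-02,
       -1.23968116e-04, -1.84359357e-05]), 'tcp_pos': array([ 0.16080833, -0.52572412,  0.23071918]), 'tcp_rot': array([ 9.89010126e-01,  1.47846546e-01, -3.28974938e-06, -6.08560918e-04]), 'force': array([-0.46904813,  0.43708717, -0.04477946]), 'torque': array([-0.00159553,  0.02299792, -0.00599395]), 'width': 0.9986442885388748} 0.0187
```

View pics/side0.png

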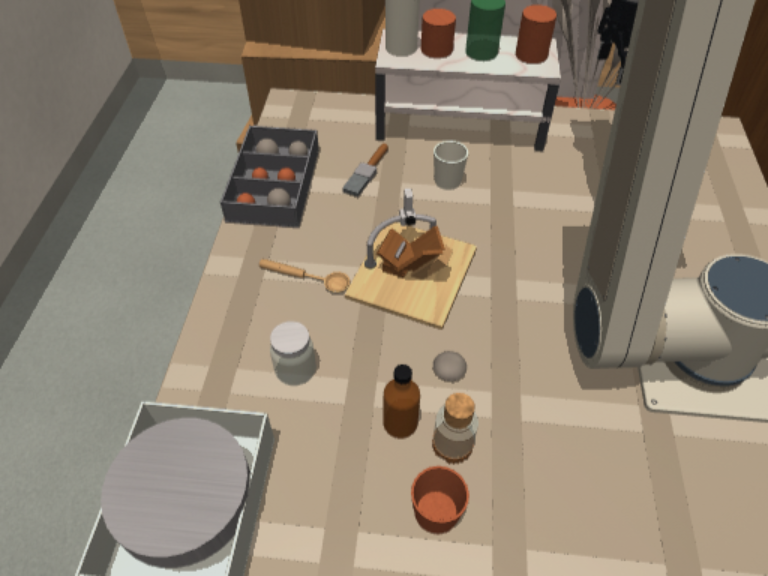

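View pics/top0.png

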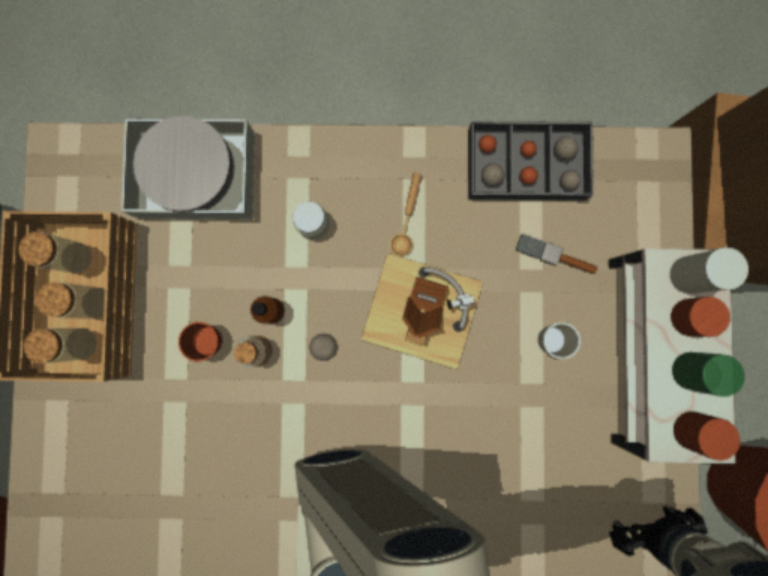

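Run:
```python
from h import *
import pickle
s=pickle.load(open('side0.pkl','rb'));t=pickle.load(open('top0.pkl','rb'))
a=cv2.resize(s['image'][110:230,220:330],None,fx=5,fy=5,interpolation=cv2.INTER_CUBIC)
b=cv2.resize(t['image'][160:250,230:330],None,fx=6,fy=6,interpolation=cv2.INTER_CUBIC)
cv2.imwrite('pics/a.png',a);cv2.imwrite('pics/b.png',b)
c=cv2.resize(s['image'][235:320,270:340],None,fx=7,fy=7,interpolation=cv2.INTER_CUBIC)
cv2.imwrite('pics/c.png',c)
```

```text
(no output)
```

View pics/a.png

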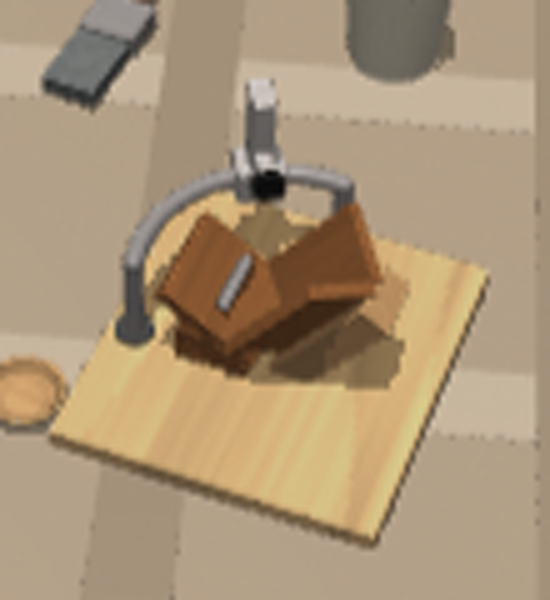

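View pics/b.png

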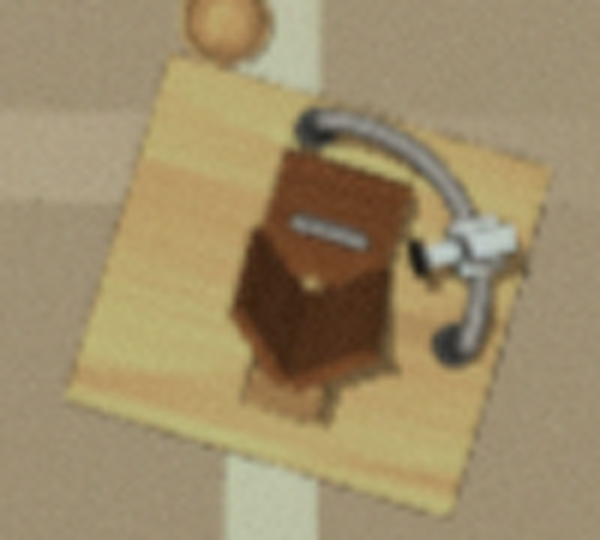

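View pics/c.png

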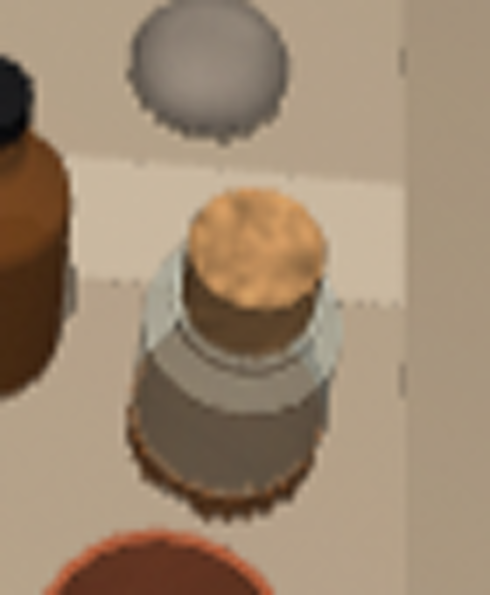

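```bash
cat > m.py <<'E'
from h import *
import pickle
s=pickle.load(open('side0.pkl','rb'));t=pickle.load(open('top0.pkl','rb'))
for n,c in(('side',s),('top',t)):
    P=pts(c);c['P']=P
# board
    m=(abs(P[...,2]-.015)<.005)
    hsv=cv2.cvtColor(c['image'],cv2.COLOR_BGR2HSV)
    m&=(hsv[...,1]>90)&(P[...,0]>.3)
    m=m.astype(np.uint8);
    k,l,st,_=cv2.connectedComponentsWithStats(m);i=1+st[1:,4].argmax();mm=l==i
    cn,_=cv2.findContours(mm.astype(np.uint8),0,2);cc=max(cn,key=cv2.contourArea)[:,0]
    W=np.array([ray(c,u,v,.015)[:2] for u,v in cc])
    r=cv2.minAreaRect((W*1000).astype(np.float32));print(n,'board',r, 'tablez',np.median(P[P[...,2]<.008][:,2]))
    # objects
    for nm,lo,hi,z in (('jar',.11,.15,.135),):
        pass
E
python3 m.py
python3 - <<'E'
import sys;sys.path.insert(0,'.')
from m import *
# cork
for n,c in(('side',s),('top',t)):
    P=c['P'];hsv=cv2.cvtColor(c['image'],cv2.COLOR_BGR2HSV)
    g=(abs(P[...,2]-.135)<.006)&(P[...,0]>.2)&(P[...,0]<.8)&(P[...,1]>.05)&(P[...,1]<.5)
    k,l,st,ce=cv2.connectedComponentsWithStats(g.astype(np.uint8))
    for i in range(1,k):
        if st[i,4]>20:
            Q=P[l==i];print(n,st[i],hsv[l==i].mean(0).round(),Q.mean(0),ray(c,*ce[i],.135))
# heights at objects
    for z0,z1 in((.09,.17),(.02,.09)):
        g=(P[...,2]>z0)&(P[...,2]<z1)&(P[...,0]>.2)&(P[...,0]<.85)&(abs(P[...,1])<.5)
        k,l,st,ce=cv2.connectedComponentsWithStats(g.astype(np.uint8))
        for i in range(1,k):
            if st[i,4]>40: 
                Q=P[l==i];print(n,(z0,z1),st[i],Q.mean(0).round(3),Q.min(0).round(3),Q.max(0).round(3))
E
```

```text
side board ((538.7481689453125, -145.2519989013672), (220.64508056640625, 213.3743438720703), 73.62283325195312) tablez -0.0039035990865574893
top board ((532.298828125, -151.54075622558594), (219.0964813232422, 203.3219757080078), 73.24795532226562) tablez -0.002615983992985986
side board ((538.7481689453125, -145.2519989013672), (220.64508056640625, 213.3743438720703), 73.62283325195312) tablez -0.0039035990865574893
top board ((532.298828125, -151.54075622558594), (219.0964813232422, 203.3219757080078), 73.24795532226562) tablez -0.002615983992985986
side [392 218  20  23  89] [53. 45. 80.] [0.22381134 0.09262719 0.13525296] [0.22363166 0.09264981 0.135     ]
side [263 254  11   7  31] [ 13. 177.  83.] [0.52762224 0.19164837 0.13433645] [0.52761368 0.19203559 0.135     ]
side [297 262  20  18 273] [ 15. 134. 178.] [0.44090466 0.21441049 0.13293997] [0.44106041 0.2156408  0.135     ]
side (0.09, 0.17) [269 126   8  24 139] [ 0.549 -0.216  0.115] [ 0.535 -0.24   0.091] [ 0.56  -0.192  0.142]
side (0.09, 0.17) [277 151  19  22 163] [ 0.497 -0.138  0.099] [ 0.477 -0.176  0.09 ] [ 0.52
[... 3893 characters left out ...]
80 199   9  17  54] [0.523 0.156 0.058] [0.5   0.15  0.022] [0.551 0.168 0.089]
top (0.02, 0.09) [303 203  12  18  88] [ 0.517 -0.233  0.074] [ 0.489 -0.248  0.02 ] [ 0.542 -0.221  0.09 ]
top (0.02, 0.09) [119 215  29  26 322] [0.458 0.33  0.056] [0.42  0.279 0.02 ] [0.498 0.362 0.082]
top (0.02, 0.09) [360 215  27  25 324] [ 0.47  -0.442  0.062] [ 0.433 -0.472  0.02 ] [ 0.508 -0.397  0.09 ]
top (0.02, 0.09) [271 219  14  12  67] [ 0.47  -0.134  0.083] [ 0.457 -0.156  0.054] [ 0.491 -0.115  0.09 ]
top (0.02, 0.09) [207 223  17  17 160] [0.448 0.064 0.024] [0.424 0.038 0.02 ] [0.476 0.09  0.031]
top (0.02, 0.09) [157 224  24  22 160] [0.441 0.193 0.071] [0.406 0.176 0.02 ] [0.471 0.238 0.09 ]
```

```bash
cat > fr.py <<'E'
import numpy as np
def frame(yaw):
    h=np.array([np.cos(yaw),np.sin(yaw),0]);a=np.radians(35);k=np.array([0,0,1.])
    z=-np.sin(a)*h+np.cos(a)*k;x=np.cos(a)*h+np.sin(a)*k
    return x,np.cross(z,x),z,h
E
python3 - <<'E' | grep -v board
import sys;sys.path.insert(0,'.')
from m import *
from fr import *
x,y,z,h=frame(np.radians(-16.6))
n1=(x+y)/2**.5;n2=(x-y)/2**.5
for n,c in(('side',s),('top',t)):
    P=c['P'];hsv=cv2.cvtColor(c['image'],cv2.COLOR_BGR2HSV)
    g=(P[...,2]>.024)&(P[...,2]<.125)&(P[...,0]>.44)&(P[...,0]<.62)&(P[...,1]>-.22)&(P[...,1]<-.09)&(hsv[...,0]<14)&(hsv[...,1]>140)
    Q=P[g];print(n,len(Q))
    for nm,v in(('n1',n1),('n2',n2),('z',z)):
        d=Q@v;H,e=np.histogram(d,np.arange(d.min(),d.max()+.003,.003));print(nm,d.min().round(3),H.tolist())
    cv2.imwrite(f'pics/g{n}.png',g.astype(np.uint8)*255)
    hh=Q@np.array([-h[1],h[0],0]);print('lat',np.percentile(hh,[0,2,50,98,100]))
E
```

```text
side 785
n1 0.325 [10, 36, 140, 63, 15, 10, 14, 18, 19, 16, 16, 25, 20, 33, 30, 25, 30, 38, 62, 40, 20, 23, 22, 14, 13, 11, 8, 6, 5, 2, 1]
n2 0.303 [4, 7, 108, 31, 38, 14, 13, 23, 26, 32, 33, 34, 36, 39, 38, 40, 37, 43, 32, 40, 30, 13, 11, 15, 10, 8, 13, 4, 6, 4, 2, 1]
z -0.326 [1, 2, 5, 8, 8, 5, 1, 1, 6, 12, 49, 183, 96, 14, 10, 10, 15, 12, 10, 15, 7, 12, 14, 10, 15, 10, 12, 18, 10, 17, 14, 14, 15, 14, 19, 13, 21, 22, 49, 16]
lat [-0.02614394 -0.02191403  0.01272799  0.04914065  0.05184857]
top 624
n1 0.325 [12, 105, 86, 14, 15, 22, 13, 27, 25, 18, 20, 24, 20, 20, 24, 23, 22, 30, 22, 14, 15, 11, 11, 10, 7, 7, 3, 3, 0, 1]
n2 0.315 [18, 102, 61, 24, 15, 26, 20, 27, 17, 23, 28, 22, 29, 28, 23, 21, 22, 29, 17, 13, 14, 10, 11, 8, 6, 4, 3, 3]
z -0.295 [22, 84, 121, 67, 15, 13, 8, 11, 12, 11, 12, 10, 10, 13, 9, 9, 13, 9, 16, 10, 8, 14, 16, 13, 13, 12, 11, 17, 16, 21, 7, 1]
lat [-0.02977053 -0.0261024   0.00607775  0.04126555  0.04485584]
```

```bash
cat >> h.py <<'E'
def now():
    o=arm.get_obs();return o,o['tcp_pos'],Rn.from_quat(o['tcp_rot']).as_matrix()
def rel(p=None,R=None):
    o,p0,R0=now()
    out={}
    if R is not None: print('turn units(rotvec tool):',(np.degrees(Rn.from_matrix(R0.T@R).as_rotvec())/5).round(2))
    if p is not None:
        print('shift units now axes:',(R0.T@(np.array(p)-p0)/.03).round(2))
        if R is not None: print('shift units after turn:',(R.T@(np.array(p)-p0)/.03).round(2))
def tilt(yaw,th,y=None):
    # tool z in plane of yaw, th from down; tool y horizontal-ish like start (y = -left)
    h=np.array([np.cos(yaw),np.sin(yaw),0]);k=np.array([0,0,1.])
    z=np.sin(th)*h-np.cos(th)*k; l=np.cross(k,h)
    yt=-l; return np.stack([np.cross(yt,z),yt,z],1)
E
python3 - <<'E'
from h import *
rel([.45,-.12,.28],tilt(np.radians(-16.6),np.radians(35)))
E
```

```text
turn units(rotvec tool): [-2.07  6.8   6.5 ]
shift units now axes: [ 13.17 -10.12  -1.63]
shift units after turn: [  5.34 -15.71   1.74]
```

```bash
python3 -m inch '[[0.94,-0.72,-0.12,0,0,0],[0.94,-0.72,-0.12,0,0,0],[0.94,-0.72,-0.12,0,0,0],[0.94,-0.72,-0.12,0,0,0],[0.94,-0.72,-0.12,0,0,0],[0.94,-0.72,-0.12,0,0,0],[0.94,-0.72,-0.12,0,0,0],[0.94,-0.72,-0.12,0,0,0],[0.94,-0.72,-0.12,0,0,0],[0.94,-0.72,-0.12,0,0,0],[0.94,-0.72,-0.12,0,0,0],[0.94,-0.72,-0.12,0,0,0]]' 1
python3 - <<'E'
from h import *
rel([.45,-.12,.28],tilt(np.radians(-16.6),np.radians(35)))
E
```

```text
t: 1.1
tcp_pos: [0.4092, -0.1774, 0.2745]
tcp_rot: [0.989, 0.148, -0.0, -0.0]
force: [1.2, -0.6, -0.1]
width: -0.002
turn units(rotvec tool): [-2.05  6.8   6.51]
shift units now axes: [ 1.86 -1.43 -0.18]
shift units after turn: [ 0.72 -2.22  0.29]
```

```bash
python3 -m inch '[[0.93,-0.72,-0.1,0,0,0],[0.93,-0.72,-0.1,0,0,0],[0,0,0,-0.3,0.97,0.93],[0,0,0,-0.3,0.97,0.93],[0,0,0,-0.3,0.97,0.93],[0,0,0,-0.3,0.97,0.93],[0,0,0,-0.3,0.97,0.93],[0,0,0,-0.3,0.97,0.93],[0,0,0,-0.3,0.97,0.93],[0,0,0,0,0,0]]'
python3 - <<'E'
from h import *
import pickle
rel([.45,-.12,.28],tilt(np.radians(-16.6),np.radians(35)))
o,p,R=now();print(p,o['q'])
for n in('side','top'):
    c=cam(n); pickle.dump(c,open(n+'1.pkl','wb'))
    u=pix(c,p);print(n,u);x,y=(u-[45,30]).astype(int)
    im=cv2.resize(c['image'][y:y+60,x:x+90],None,fx=8,fy=8,interpolation=cv2.INTER_CUBIC)
    w=((u-[x,y]+.5)*8-.5);cv2.drawMarker(im,tuple(int(i) for i in w),(0,0,255),0,16,1)
    cv2.imwrite(f'pics/k{n}.png',im);print(x,y)
E
```

```text
t: 1.93
tcp_pos: [0.4465, -0.1197, 0.2782]
tcp_rot: [0.943, -0.14, 0.298, 0.045]
force: [-1.1, 0.6, -1.1]
width: -0.0
turn units(rotvec tool): [ 0.05 -0.02 -0.03]
shift units now axes: [ 0.13 -0.02  0.02]
shift units after turn: [ 0.13 -0.02  0.02]
[ 0.44650333 -0.11968953  0.27821568] [-0.53099895 -0.29064577 -0.57734682  0.6845722   0.13374951  2.94587235]
side [312.8647425  119.56243872]
267 89
top [275.56505078 236.26385001]
230 206
```

View pics/kside.png

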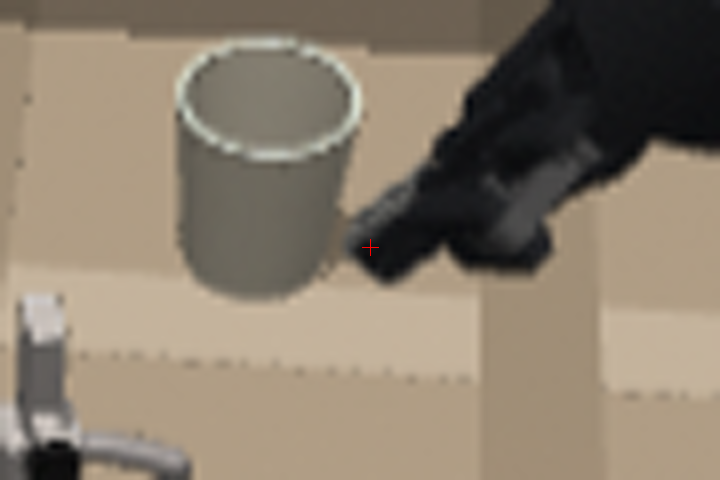

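View pics/ktop.png

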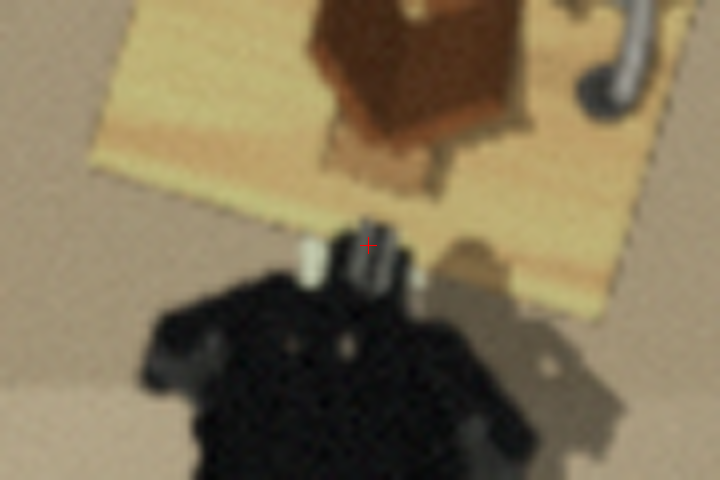

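```bash
cat > g.py <<'E'
from m import *
from fr import *
for yaw in (-16.2,-16.8):
  x,y,z,h=frame(np.radians(yaw))
  n1=(x+y)/2**.5;n2=(x-y)/2**.5
  for n,c,off in(('side',s,np.array([-.0015,-.004,.0039])),('top',t,np.array([0,.001,.0026]))):
    P=c['P'];hsv=cv2.cvtColor(c['image'],cv2.COLOR_BGR2HSV)
    g=(P[...,2]>.024)&(P[...,2]<.125)&(P[...,0]>.44)&(P[...,0]<.62)&(P[...,1]>-.22)&(P[...,1]<-.09)&(hsv[...,0]<14)&(hsv[...,1]>140)
    Q=P[g]+off;r=[]
    for v in(n1,n2,z):
        d=Q@v;H,e=np.histogram(d,np.arange(d.min(),d.max()+.003,.001));H=np.convolve(H,np.ones(7),'same');i=H[:30 if v is not z else 60].argmax()
        m=abs(d-e[i]-.0005)<.004;r.append(np.median(d[m]));
        A=np.c_[Q[m],np.ones(m.sum())]; w=np.linalg.svd(Q[m]-Q[m].mean(0))[2][2]; 
        print('   ',n,m.sum(),r[-1].round(4),'normal angle err',np.degrees(np.arccos(abs(w@v))).round(1))
    # home: n1.p=r0+.033, n2.p=r1+.033, z.p=r2+.0675
    p=np.linalg.solve(np.stack([n1,n2,z]),[r[0]+.033,r[1]+.033,r[2]+.0675])
    print(n,yaw,'home',p.round(4),'plate',(p-.0675*z).round(4))
E
python3 g.py|grep -v board
```

```text
side 233 0.3285 normal angle err 0.4
    side 162 0.3179 normal angle err 2.6
    side 323 -0.287 normal angle err 0.3
side -16.2 home [ 0.5192 -0.1431  0.1092] plate [ 0.5564 -0.1539  0.0539]
    top 202 0.3293 normal angle err 1.3
    top 180 0.324 normal angle err 1.2
    top 259 -0.2864 normal angle err 0.5
top -16.2 home [ 0.5217 -0.1477  0.1124] plate [ 0.5589 -0.1585  0.0572]
    side 231 0.3326 normal angle err 0.3
    side 160 0.3137 normal angle err 2.1
    side 321 -0.2871 normal angle err 0.4
side -16.8 home [ 0.5194 -0.1429  0.109 ] plate [ 0.5564 -0.1541  0.0537]
    top 202 0.3334 normal angle err 1.1
    top 180 0.3199 normal angle err 1.4
    top 261 -0.2864 normal angle err 0.2
top -16.8 home [ 0.5218 -0.1475  0.1124] plate [ 0.5589 -0.1587  0.0571]
```

```bash
python3 - <<'E' |grep -v 'board'
from m import *
from fr import *
x,y,z,h=frame(np.radians(-16.6))
print('key top',ray(t,284.5,198.3,.0624),ray(s,267.2,166.2,.0624))
for p in([.5205,-.146,.1103],):
    k=np.array(p)-.0675*z+.009*z;print('pred key',k,pix(t,k),pix(s,k), 'tool home',)
# fin: points z>0.09
for n,c in(('side',s),('top',t)):
    P=c['P'];g=(P[...,2]>.09)&(P[...,2]<.16)&(P[...,0]>.52)&(P[...,0]<.57)&(P[...,1]>-.25)&(P[...,1]<-.185)
    v,u=np.where(g);print(n,u.min(),u.max(),v.min(),v.max(),P[g].max(0),P[g].min(0))
# rod mask top: points near z .075, gray
    hsv=cv2.cvtColor(c['image'],cv2.COLOR_BGR2HSV)
    g=(P[...,2]>.045)&(P[...,2]<.1)&(P[...,0]>.47)&(P[...,0]<.64)&(P[...,1]>-.27)&(P[...,1]<-.1)&(hsv[...,1]<70)
    Q=P[g]; print(len(Q))
    from scipy.optimize import least_squares
    v,u=np.where(g);W=np.array([ray(c,a,b,.079)[:2] for a,b in zip(u,v)])
    f=lambda q:np.hypot(*(W-q).T)-.085
    r=least_squares(f,[.54,-.16],loss='soft_l1',f_scale=.004);print(r.x,np.abs(f(r.x)).mean())
E
```

```text
key top [ 0.55703007 -0.15813417  0.0624    ] [ 0.55593869 -0.15129229  0.0624    ]
pred key [ 0.55265577 -0.15558605  0.06237961] [283.68547495 199.67176296] [268.45310197 165.20117042] tool home
side 269 276 126 149 [ 0.55961061 -0.19179637  0.14198425] [ 0.53495458 -0.24032134  0.09076841]
305
[ 0.52912748 -0.14316921] 0.011342329026581006
top 298 316 196 206 [ 0.5637562  -0.1966071   0.14724824] [ 0.5321534  -0.24677714  0.09001442]
246
[ 0.52773722 -0.15039407] 0.010460447219799215
```

```bash
python3 -m inch '[[0,0,0,0,-1,0],[0,0,0,0,-1,0],[0,0,0,0,-1,0],[0,0,0,0,-1,0],[0,0,0,0,-1,0],[0,0,0,0,-1,0],[0,0,0,0,-1,0],[0,-1,0,0,0,0],[0,-1,0,0,0,0],[0,-1,0,0,0,0],[0,-1,0,0,0,0],[0,-1,0,0,0,0]]' -1
python3 - <<'E'
from h import *
rel([.439,.2115,.22],tilt(np.radians(-170),0));print(now()[1],now()[0]['q'])
E
```

```text
t: 3.03
tcp_pos: [0.4813, -0.0188, 0.2808]
tcp_rot: [0.993, -0.114, 0.001, -0.016]
force: [-0.0, 0.4, -0.2]
width: 0.996
turn units(rotvec tool): [-0.08  0.49 31.37]
shift units now axes: [-3.11 -7.09  2.25]
shift units after turn: [0.05 7.81 2.03]
[ 0.48127299 -0.0188136   0.28075498] [-0.23286094  0.12862348 -0.02088684  1.42286381  0.03106636  3.13777143]
```

```bash
python3 -m inch '[[0,0,0,0,0,-1],[0,0,0,0,0,-1],[0,0,0,0,0,-1],[0,0,0,0,0,-1],[0,0,0,0,0,-1],[0,0,0,0,0,-1],[0,0,0,0,0,-1],[0,0,0,0,0,-1],[0,0,0,0,0,-1],[0,0,0,0,0,-1],[0,0,0,0,0,-1],[0,0,0,0,0,-1]]' -1
python3 -m inch '[[0,0,0,0,0,-1],[0,0,0,0,0,-1],[0,0,0,0,0,-1],[0,0,0,0,0,-1],[0,0,0,0,0,-1],[0,0,0,0,0,-1],[0,0,0,0,0,-1],[0,0,0,0,0,-1],[0,0,0,0,0,-1],[0,0,0,0,0,-1],[0,0,0,0,0,-1],[0,0,0,0,0,-1]]' -1
python3 -m inch '[[0,0,0,0,0,-1],[0,0,0,0,0,-1],[0,0,0,0,0,-1],[0,0,0,0,0,-1],[0,0,0,0,0,-1],[0,0,0,0,0,-1],[0,0,0,0,0,-1],[0,0,0,0,0,-1],[0,0,0,0,0,-1],[0,0,0,0,0,-1],[0,0,0,0,0,-1],[0,0,0,0,0,-1]]' -1
python3 - <<'E'
from h import *
rel([.439,.2115,.20],tilt(np.radians(-170),0));print(now()[1],now()[0]['q'])
E
```

```text
t: 4.03
tcp_pos: [0.4804, -0.02, 0.2812]
tcp_rot: [0.917, 0.398, 0.009, -0.012]
force: [-0.3, 0.8, -0.6]
width: 1.0
t: 5.03
tcp_pos: [0.4805, -0.02, 0.2812]
tcp_rot: [0.595, 0.804, 0.014, -0.006]
force: [0.2, 0.0, 0.3]
width: 0.995
t: 6.03
tcp_pos: [0.4805, -0.02, 0.2812]
tcp_rot: [0.114, 0.993, 0.015, 0.002]
force: [-0.5, 0.1, -0.1]
width: 1.0
turn units(rotvec tool): [ 0.35  0.07 -4.61]
shift units now axes: [3.09 7.12 2.92]
shift units after turn: [0.02 7.84 2.71]
[ 0.48045022 -0.01996106  0.28117835] [-0.23530613  0.12638198 -0.0224707   1.42221429  0.03054938 -0.00768815]
```

```bash
python3 -m inch '[[0,0,0,0.07,0.01,-0.92],[0,0,0,0.07,0.01,-0.92],[0,0,0,0.07,0.01,-0.92],[0,0,0,0.07,0.01,-0.92],[0,0,0,0.07,0.01,-0.92],[0,0.98,0,0,0,0],[0,0.98,0,0,0,0],[0,0.98,0,0,0,0],[0,0.98,0,0,0,0],[0,0.98,0,0,0,0],[0,0.98,0,0,0,0],[0,0.98,0,0,0,0]]' -1
python3 -m inch '[[0,0.98,0.4,0,0,0],[0,0,0.8,0,0,0],[0,0,0.8,0,0,0],[0,0,0.7,0,0,0],[0,0,0,0,0,0],[0,0,0,0,0,0]]' -1
python3 - <<'E'
from h import *
rel([.439,.2115,.10],tilt(np.radians(-170),0));print(now()[1],now()[0]['q'])
c=cam('side');cv2.imwrite('pics/s2.png',cv2.resize(c['image'][200:340,230:400],None,fx=4,fy=4))
c=cam('top');cv2.imwrite('pics/t2.png',cv2.resize(c['image'][170:270,110:240],None,fx=5,fy=5))
E
```

```text
t: 7.03
tcp_pos: [0.4457, 0.1845, 0.281]
tcp_rot: [-0.085, 0.996, -0.0, 0.001]
force: [0.8, 0.5, 0.4]
width: 1.0
t: 7.53
tcp_pos: [0.441, 0.2121, 0.1995]
tcp_rot: [-0.084, 0.996, -0.001, -0.0]
force: [0.5, 0.6, 0.7]
width: 1.005
turn units(rotvec tool): [-0.01 -0.   -0.07]
shift units now axes: [ 0.07 -0.    3.32]
shift units after turn: [ 0.07 -0.01  3.32]
[0.44095184 0.21206067 0.19951962] [ 0.27731545  0.1679685  -0.17938474  1.2238461  -0.00123103  0.10852881]
```

View pics/s2.png

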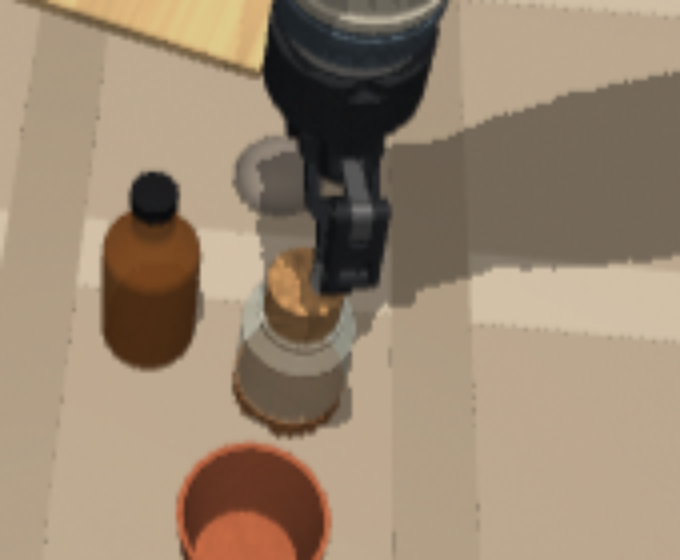

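Run:
```python
from h import *
import pickle
s=pickle.load(open('side0.pkl','rb'))
o,p,R=now()
f=lambda X:(pix(s,X)-[230,200]+.5)*4-.5
for sg in(1,-1): print('pad tip',f(p+R@[0,sg*.05,-.013]))
print('cork',f([.439,.2115,.135]),f([.441,.2115,.135]))
```

```text
pad tip [333.22368776 289.41778059]
pad tip [304.87895728 122.22380871]
cork [309.45266448 277.10914065] [305.82278451 276.77627269]
```

View pics/t2.png

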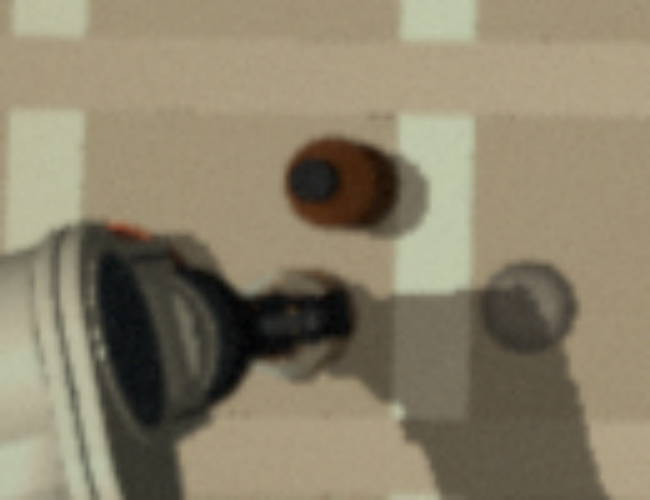

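Run:
```python
from h import *
o,p,R=now();print(p)
import pickle
for n in('side','top'):
    c=cam(n);pickle.dump(c,open(n+'2.pkl','wb'));P=pts(c)
    Q=(P-p)@R   # tool coords
    g=(Q[...,2]>-.06)&(Q[...,2]<.03)&(abs(Q[...,0])<.05)&(abs(Q[...,1])<.075)
    dark=c['image'].max(-1)<90
    g&=dark
    k=Q[g];print(n,len(k))
    for a in range(3): print(np.percentile(k[:,a],[1,10,50,90,99]).round(4))
```

```text
[0.44181031 0.21220919 0.2009564 ]
side 50
[-0.0145 -0.0128 -0.0101  0.0005  0.005 ]
[-0.0437 -0.0411  0.0512  0.0575  0.0584]
[-0.0571 -0.0553 -0.0249 -0.0199 -0.0159]
top 0Traceback (most recent call last):
  File "<stdin>", line 11, in <module>
    return _quantile_unchecked(
        a, q, axis, out, overwrite_input, method, keepdims, weights)
    return _ureduce(a,
                    func=_quantile_ureduce_func,
    ...<5 lines>...
                    overwrite_input=overwrite_input,
                    method=method)
    r = func(a, **kwargs)
    result = _quantile(arr,
                       quantiles=q,
    ...<2 lines>...
                       out=out,
                       weights=wgt)
    slices_having_nans = np.isnan(arr[-1, ...])
                                  ~~~^^^^^^^^^
IndexError: index -1 is out of bounds for axis 0 with size 0
```

```bash
python3 -m inch '[[0.05,0,0.6,0,0,0],[0,0,0.7,0,0,0],[0,0,0.7,0,0,0],[0,0,0.7,0,0,0],[0,0,0.6,0,0,0],[0,0,0,0,0,0]]' -1
python3 -m inch '[[0,0,0,0,0,0],[0,0,0,0,0,0],[0,0,0,0,0,0],[0,0,0,0,0,0],[0,0,0,0,0,0],[0,0,0,0,0,0],[0,0,0,0,0,0],[0,0,0,0,0,0]]' 0.4 20
```

```text
t: 8.23
tcp_pos: [0.4386, 0.2114, 0.0986]
tcp_rot: [-0.084, 0.996, -0.001, -0.001]
force: [-0.6, -0.5, -1.1]
width: 1.003
t: 8.9
tcp_pos: [0.4405, 0.2121, 0.102]
tcp_rot: [-0.084, 0.996, -0.0, 0.002]
force: [0.1, -1.1, 6.7]
width: 0.51
```

```bash
python3 -m inch '[[0,0,-0.05,0,0,0],[0,0,-0.05,0,0,0],[0,0,-0.05,0,0,0],[0,0,0,0,0,0]]' -1
python3 -m inch '[[0,0,0,0,0,1],[0,0,0,0,0,1],[0,0,0,0,0,1],[0,0,0,0,0,1],[0,0,0,0,0,1],[0,0,0,0,0,1],[0,0,0,0,0,1],[0,0,0,0,0,1],[0,0,0,0,0,1],[0,0,0,0,0,1],[0,0,0,0,0,1],[0,0,0,0,0,1]]' -1
python3 -m inch '[[0,0,0,0,0,0],[0,0,0,0,0,0],[0,0,0,0,0,0],[0,0,0,0,0,0],[0,0,0,0,0,0],[0,0,0,0,0,0],[0,0,0,0,0,0]]' 1 60
```

```text
t: 9.23
tcp_pos: [0.4397, 0.2119, 0.1055]
tcp_rot: [-0.084, 0.996, -0.001, 0.001]
force: [-0.1, -0.6, 0.6]
width: 0.998
t: 10.23
tcp_pos: [0.4395, 0.2119, 0.105]
tcp_rot: [0.428, 0.904, -0.0, 0.001]
force: [-0.8, -0.2, -0.4]
width: 0.999
t: 10.82
tcp_pos: [0.4396, 0.2119, 0.1053]
tcp_rot: [0.425, 0.905, 0.0, 0.001]
force: [-1.0, -0.4, 5.5]
width: 0.499
```

```bash
python3 -m inch '[[0,0,-0.3,0,0,0],[0,0,-0.5,0,0,0],[0,0,-0.8,0,0,1],[0,0,-0.8,0,0,1],[0,0,-0.8,0,0,1],[0,0,-0.8,0,0,1],[0,0,-0.8,0,0,1],[0,0,-0.8,0,0,1],[0,0,-0.3,0,0,1],[0,0,0,0,0,1]]' 1 70
cat > pl.py <<'E'
from h import *
from fr import *
x,y,z,h=frame(np.radians(-16.6))
home=np.array([.522,-.1465,.1103])
def tgt(ox,oz,oy=0,d=.0375): return home+ox*x+oy*y+(oz+d)*z
def Rt():
    o,p,R=now();a=-z;b=R[:,2];v=np.cross(b,a);c=b@a
    n=np.linalg.norm(v);return Rn.from_rotvec(v/n*np.arctan2(n,c)).as_matrix()@R if n>1e-6 else R
E
python3 - <<'E'
from pl import *
rel(tgt(.035,.03),Rt());o,p,R=now();print(p,o['q'],o['force'],tgt(.035,.03))
cam('side','s3.png')
E
```

```text
t: 11.65
tcp_pos: [0.4398, 0.2123, 0.2847]
tcp_rot: [0.711, 0.703, 0.002, 0.002]
force: [-0.2, -0.1, -3.2]
width: 0.499
turn units(rotvec tool): [-6.67 -1.93  0.  ]
shift units now axes: [-11.84   2.52   3.31]
shift units after turn: [-11.03  -0.26   5.98]
[0.43979316 0.21229987 0.2847363 ] [ 2.78564257e-01  1.38107433e-01  7.82708158e-04  1.42810319e+00
 -1.41293321e-03  1.85977198e+00] [-0.24747012 -0.0933917  -3.22975418] [ 0.51237261 -0.14362995  0.18566794]
```

View pics/s3.png

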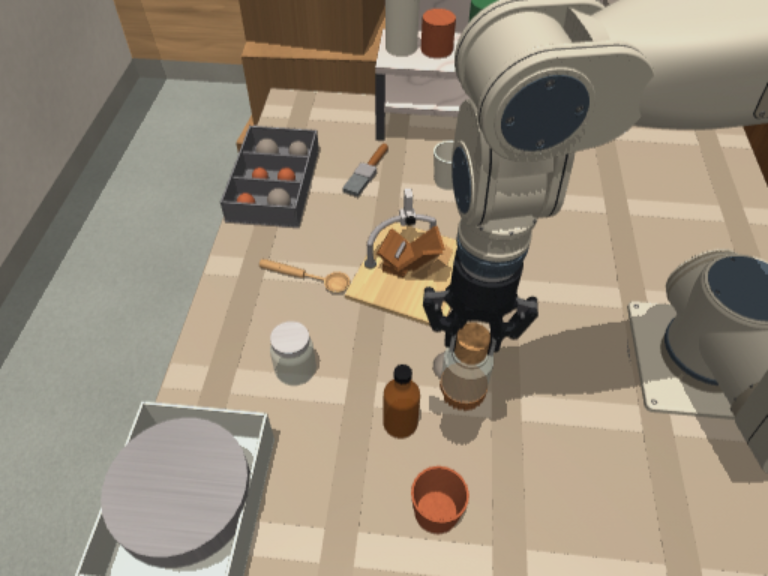

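```bash
python3 -m inch '[[-0.98,0.05,0,0,0,0],[-0.98,0.1,0,0,0,0],[-0.98,0.2,0,0,0,0],[-0.98,0.2,0,0,0,0],[-0.98,0.22,0,0,0,0],[-0.98,0.25,0,0,0,0],[-0.98,0.25,0,0,0,0],[-0.98,0.25,0,0,0,0],[-0.98,0.25,0,0,0,0],[-0.98,0.25,0,0,0,0],[-0.98,0.25,0,0,0,0],[-0.98,0.25,0,0,0,0]]'
python3 -m inch '[[0,0,0,-0.95,-0.27,0],[0,0,0,-0.95,-0.27,0],[0,0,0,-0.95,-0.27,0],[0,0,0,-0.95,-0.27,0],[0,0,0,-0.95,-0.27,0],[0,0,0,-0.95,-0.27,0],[0,0,0,-0.95,-0.27,0],[0,0,0,0,0,0],[0,0,0,0,0,0]]'
python3 - <<'E'
from pl import *
rel(tgt(.035,.03),Rt());o,p,R=now();print(p,o['q'],o['force'],tgt(.035,.03))
cam('side','s4.png');cam('top','t4.png')
E
```

```text
t: 12.7
tcp_pos: [0.5123, -0.1427, 0.2821]
tcp_rot: [0.709, 0.706, 0.0, 0.0]
force: [2.0, 0.3, -2.5]
width: 0.496
t: 13.45
tcp_pos: [0.511, -0.1407, 0.2818]
tcp_rot: [0.677, 0.673, 0.143, 0.26]
force: [-0.2, 0.3, -1.6]
width: 0.491
turn units(rotvec tool): [-0.09 -0.06  0.  ]
shift units now axes: [ 0.4  -1.71  2.68]
shift units after turn: [ 0.42 -1.73  2.67]
[ 0.51096607 -0.14066834  0.28177398] [-0.49383704 -0.15744917 -0.4737453   0.66280858  0.11815946  1.11855391] [-0.15702309  0.26110545 -1.60236517] [ 0.51237261 -0.14362995  0.18566794]
```

View pics/s4.png

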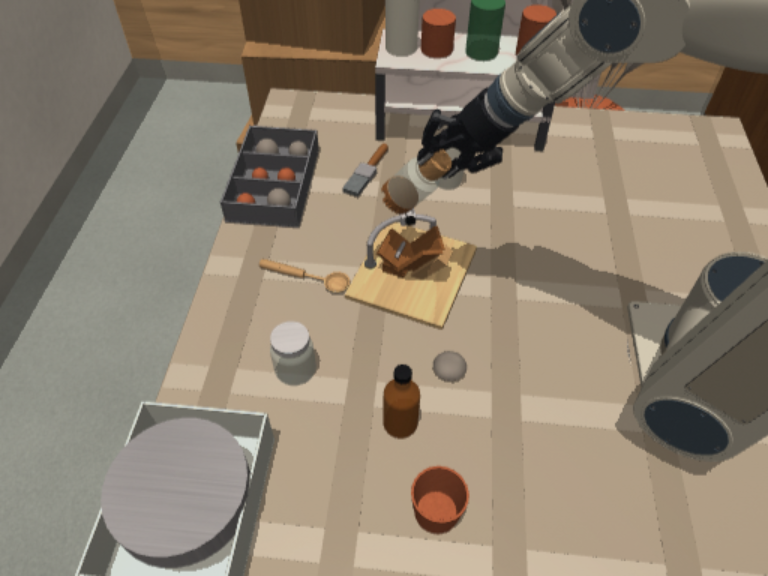

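```bash
python3 -m inch '[[0.1,-0.43,0.67,-0.05,-0.03,0],[0.1,-0.43,0.67,-0.05,-0.03,0],[0.1,-0.43,0.67,0,0,0],[0.1,-0.43,0.67,0,0,0],[0,0,0,0,0,0],[0,0,0,0,0,0]]'
python3 - <<'E'
from pl import *
import pickle
rel(tgt(.0,.014),Rt());o,p,R=now();print(p,o['force'])
print('in groove frame (x,y,z-.0375):',[(p-home)@v for v in(x,y,z)], R[:,2]@-z)
for n,(a,b,c_,d) in(('side',(90,210,220,340)),('top',(150,260,220,330))):
    c=cam(n);pickle.dump(c,open(n+'5.pkl','wb'))
    cv2.imwrite(f'pics/{n}5.png',cv2.resize(c['image'][a:b,c_:d],None,fx=5,fy=5,interpolation=cv2.INTER_CUBIC))
E
```

```text
t: 14.05
tcp_pos: [0.5151, -0.1449, 0.1857]
tcp_rot: [0.677, 0.672, 0.145, 0.264]
force: [0.1, -0.3, -2.3]
width: 0.495
turn units(rotvec tool): [ 0.01 -0.01  0.  ]
shift units now axes: [ 0.36 -1.19  0.48]
shift units after turn: [ 0.36 -1.19  0.48]
[ 0.51506358 -0.14494092  0.1856785 ] [ 0.08607299 -0.33982177 -2.32434524]
in groove frame (x,y,z-.0375): [np.float64(0.037425293596303526), np.float64(-0.0004875548362165574), np.float64(0.06581467869854063)] 0.9999989866173911
```

View pics/side5.png

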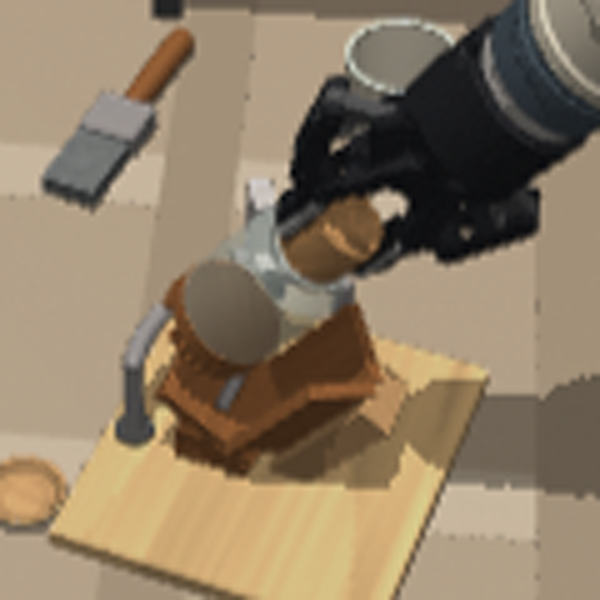

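View pics/top5.png

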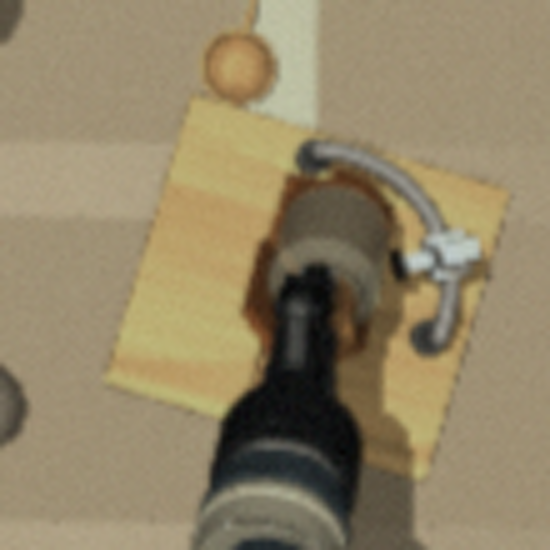

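```bash
python3 -m inch '[[0.08,-0.25,0.1,0,0,0],[0.08,-0.25,0.1,0,0,0],[0.08,-0.25,0.1,0,0,0],[0.08,-0.25,0.1,0,0,0],[0,0,0,0,0,0],[0,0,0,0,0,0]]'
cat > st.py <<'E'
from pl import *
o,p,R=now();f=o['force']
print('groove x y z(off home):',[round(float(1000*((p-home)@v)),1) for v in(x,y)],round(float(1000*((p-home)@z))-37.5,1),'F xyz',[round(float(f@v),1) for v in(x,y,z)],'T',[round(float(o['torque']@v),2) for v in(x,y,z)],'q6',o['q'][5].round(2),'tilt',(R.T@z).round(3))
print('-x dir per 10mm (tool units)',(R.T@(-x)/3).round(3),'+y',(R.T@y/3).round(3))
E
python3 st.py
```

```text
t: 14.65
tcp_pos: [0.4962, -0.1383, 0.1579]
tcp_rot: [0.676, 0.671, 0.145, 0.265]
force: [-0.1, 0.0, -2.6]
width: 0.499
groove x y z(off home): [5.1, 0.5] 17.0 F xyz [-1.6, -0.0, -2.0] T [-0.06, 0.94, 0.07] q6 1.11 tilt [-0.     0.004 -1.   ]
-x dir per 10mm (tool units) [ 0.093 -0.32  -0.001] +y [0.32  0.093 0.   ]
```

```bash
for i in 1; do python3 -m inch '[[0.028,-0.096,0,0,0,0],[0,0,0,0,0,0],[0,0,0,0,0,0]]' >/dev/null; python3 st.py|head -1;done
python3 -m inch '[[0.019,-0.064,0,0,0,0],[0,0,0,0,0,0],[0,0,0,0,0,0]]' >/dev/null; python3 st.py|head -1
python3 -m inch '[[0.019,-0.064,0,0,0,0],[0,0,0,0,0,0],[0,0,0,0,0,0]]' >/dev/null; python3 st.py|head -1
```

```text
groove x y z(off home): [3.0, 0.4] 17.2 F xyz [-1.1, -0.1, -2.5] T [0.02, 0.95, -0.0] q6 1.11 tilt [-0.001  0.005 -1.   ]
groove x y z(off home): [0.9, 0.4] 17.1 F xyz [-0.2, -0.4, -2.9] T [-0.08, 0.95, -0.03] q6 1.11 tilt [-0.001  0.005 -1.   ]
groove x y z(off home): [0.0, 0.3] 17.3 F xyz [4.3, -0.5, -3.5] T [-0.19, -0.41, -0.04] q6 1.11 tilt [-0.002  0.007 -1.   ]
```

```bash
python3 -m inch '[[0,0,0.12,0,0,0],[0,0,0.08,0,0,0],[0,0,0,0,0,0],[0,0,0,0,0,0]]' >/dev/null; python3 st.py|head -1
python3 -m inch '[[0,0,0.05,0,0,0],[0,0,0,0,0,0],[0,0,0,0,0,0]]' >/dev/null; python3 st.py|head -1
python3 -m inch '[[0,0,0.05,0,0,0],[0,0,0,0,0,0],[0,0,0,0,0,0]]' >/dev/null; python3 st.py|head -1
python3 -m inch '[[0,0,0.05,0,0,0],[0,0,0,0,0,0],[0,0,0,0,0,0]]' >/dev/null; python3 st.py|head -1
```

```text
groove x y z(off home): [-0.0, 0.3] 10.9 F xyz [5.9, -2.4, -6.9] T [-0.43, -1.08, 0.03] q6 1.11 tilt [-0.001  0.006 -1.   ]
groove x y z(off home): [-0.0, 0.3] 9.6 F xyz [6.8, -2.6, -3.2] T [-0.5, -1.18, 0.11] q6 1.11 tilt [-0.002  0.006 -1.   ]
groove x y z(off home): [0.1, 0.3] 8.6 F xyz [4.8, -2.9, 10.0] T [-0.48, -0.69, 0.02] q6 1.11 tilt [-0.002  0.007 -1.   ]
groove x y z(off home): [0.2, 0.3] 8.2 F xyz [0.1, -3.6, 37.1] T [-0.58, 0.45, 0.04] q6 1.11 tilt [-0.003  0.007 -1.   ]
```

```bash
cat > chk.py <<'E'
import sys
from pl import *
o,p,R=now();f=o['force'];zz=1000*((p-home)@z)-37.5
print('x y z',[round(float(1000*((p-home)@v)),1) for v in(x,y)],round(float(zz),2),'F',[round(float(f@v),1) for v in(x,y,z)],'Tz',round(float(o['torque']@z),2),'q6',o['q'][5].round(3),'tilt',(R.T@z)[:2].round(3))
sys.exit(1 if f@z<4 or zz<7.7 or abs(f).max()>45 else 0)
E
python3 -m inch '[[0,0,-0.035,0,0,0],[0,0,0,0,0,0]]' >/dev/null; python3 chk.py &&
python3 -m inch '[[0,0,0,0,0,-1],[0,0,0,0,0,-0.6]]' >/dev/null && python3 chk.py &&
python3 -m inch '[[0,0,0,0,0,-1],[0,0,0,0,0,-0.6]]' >/dev/null && python3 chk.py &&
python3 -m inch '[[0,0,0,0,0,-1],[0,0,0,0,0,-0.6]]' >/dev/null && python3 chk.py &&
python3 -m inch '[[0,0,0,0,0,-1],[0,0,0,0,0,-0.6]]' >/dev/null && python3 chk.py
```

```text
x y z [0.1, 0.2] 8.59 F [2.7, -2.6, 19.3] Tz 0.01 q6 1.109 tilt [-0.002  0.007]
x y z [0.3, 0.5] 8.53 F [4.4, -1.9, 18.8] Tz -0.2 q6 0.966 tilt [-0.003  0.007]
x y z [0.5, 0.5] 8.52 F [3.9, 0.1, 17.3] Tz -0.22 q6 0.826 tilt [-0.004  0.007]
x y z [0.2, 0.8] 8.47 F [3.0, 0.3, 16.5] Tz -0.13 q6 0.686 tilt [-0.004  0.006]
x y z [0.4, 0.8] 8.31 F [4.9, -0.1, 9.6] Tz -0.12 q6 0.546 tilt [-0.005  0.006]
```

```bash
python3 -m inch '[[0,0,0,0,0,-0.8],[0,0,0,0,0,0]]' >/dev/null; python3 chk.py &&
python3 -m inch '[[0,0,0,0,0,-0.8],[0,0,0,0,0,0]]' >/dev/null && python3 chk.py &&
python3 -m inch '[[0,0,0,0,0,-1],[0,0,0,0,0,-0.6]]' >/dev/null && python3 chk.py &&
python3 -m inch '[[0,0,0,0,0,-1],[0,0,0,0,0,-0.6]]' >/dev/null && python3 chk.py
```

```text
x y z [0.1, 0.4] 7.92 F [6.9, -2.3, 3.6] Tz 0.35 q6 0.478 tilt [-0.005  0.004]
```

```bash
python3 -m inch '[[0,0,0.04,0,0,-0.3],[0,0,0,0,0,0]]' >/dev/null; python3 chk.py
python3 -m inch '[[0,0,0.04,0,0,-0.3],[0,0,0,0,0,0]]' >/dev/null; python3 chk.py
```

```text
x y z [0.1, 0.3] 6.71 F [6.5, -2.4, 3.2] Tz 0.29 q6 0.456 tilt [-0.005  0.004]
x y z [0.3, 0.2] 5.73 F [5.9, -3.6, 12.6] Tz 0.31 q6 0.429 tilt [-0.006  0.004]
```

```bash
python3 -m inch '[[0,0,0,0,0,-0.5],[0,0,0,0,0,0]]' >/dev/null; python3 chk.py
python3 -m inch '[[0,0,0,0,0,-0.5],[0,0,0.03,0,0,0],[0,0,0,0,0,0]]' >/dev/null; python3 chk.py
python3 -m inch '[[0,0,0.04,0,0,0],[0,0,0,0,0,0]]' >/dev/null; python3 chk.py
```

```text
x y z [0.2, 0.2] 5.5 F [6.9, -3.1, 2.3] Tz 0.02 q6 0.385 tilt [-0.006  0.004]
x y z [-0.2, 0.3] 4.41 F [5.6, -3.9, 3.8] Tz 0.16 q6 0.344 tilt [-0.005  0.003]
x y z [-0.2, 0.3] 3.22 F [7.0, -3.2, 2.0] Tz 0.09 q6 0.345 tilt [-0.005  0.003]
```

Going in. Continue down to the plate.

```bash
python3 -m inch '[[0,0,0.04,0,0,-0.2],[0,0,0,0,0,0]]' >/dev/null; python3 chk.py
python3 -m inch '[[0,0,0.04,0,0,-0.2],[0,0,0,0,0,0]]' >/dev/null; python3 chk.py
python3 -m inch '[[0,0,0.03,0,0,0],[0,0,0,0,0,0]]' >/dev/null; python3 chk.py
python3 -m inch '[[0,0,0.02,0,0,0],[0,0,0,0,0,0]]' >/dev/null; python3 chk.py
```

```text
x y z [-0.3, 0.3] 1.94 F [5.8, -2.6, 1.9] Tz -0.01 q6 0.327 tilt [-0.005  0.003]
x y z [-0.3, 0.3] 0.72 F [6.3, -2.2, 0.8] Tz -0.01 q6 0.31 tilt [-0.005  0.003]
x y z [-0.3, 0.3] 0.07 F [4.8, -3.0, 7.7] Tz 0.06 q6 0.311 tilt [-0.005  0.003]
x y z [-0.1, 0.3] -0.1 F [4.1, -2.3, 17.8] Tz -0.01 q6 0.311 tilt [-0.006  0.003]
```

```bash
python3 -m inch '[[0,0,-0.02,0,0,0],[0,0,0,0,0,0],[0,0,0,0,0,0],[0,0,0,0,0,0],[0,0,0,0,0,0],[0,0,0,0,0,0]]' -1
python3 st.py
python3 -m inch '[[0,0,-0.3,0,0,0],[0,0,-0.6,0,0,0],[0,0,-0.9,0,0,0],[0,0,-1,0,0,0],[0,0,-1,0,0,0],[0,0,0,0,0,0],[0,0,0,0,0,0]]' -1
python3 - <<'E'
from pl import *
import pickle
for n,(a,b,c_,d) in(('side',(90,210,220,340)),('top',(150,260,220,330))):
    c=cam(n);pickle.dump(c,open(n+'6.pkl','wb'))
    cv2.imwrite(f'pics/{n}6.png',cv2.resize(c['image'][a:b,c_:d],None,fx=5,fy=5,interpolation=cv2.INTER_CUBIC))
    ct=home+.0675*z; print(n,((pix(c,[home,ct,home+.05*z])-[c_,a]+.5)*5).round(0).tolist())
E
```

```text
t: 19.57
tcp_pos: [0.5006, -0.1394, 0.1397]
tcp_rot: [0.36, 0.882, 0.03, 0.301]
force: [-0.6, -0.7, -0.8]
width: 0.999
groove x y z(off home): [-1.6, 0.7] -0.4 F xyz [-0.8, -0.8, -0.4] T [-0.02, 0.5, 0.06] q6 0.31 tilt [-0.003  0.002 -1.   ]
-x dir per 10mm (tool units) [ 0.295 -0.156 -0.001] +y [0.156 0.295 0.   ]
t: 20.15
tcp_pos: [0.4377, -0.1211, 0.2349]
tcp_rot: [0.36, 0.882, 0.03, 0.303]
force: [-0.1, -0.2, -0.3]
width: 1.0
side [[300.0, 337.0], [373.0, 285.0], [354.0, 299.0]]
top [[311.0, 298.0], [298.0, 359.0], [302.0, 343.0]]
```

View pics/side6.png

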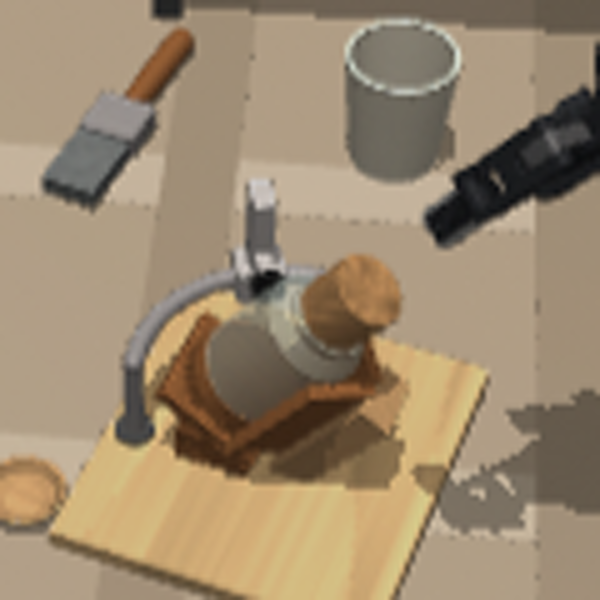

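View pics/top6.png

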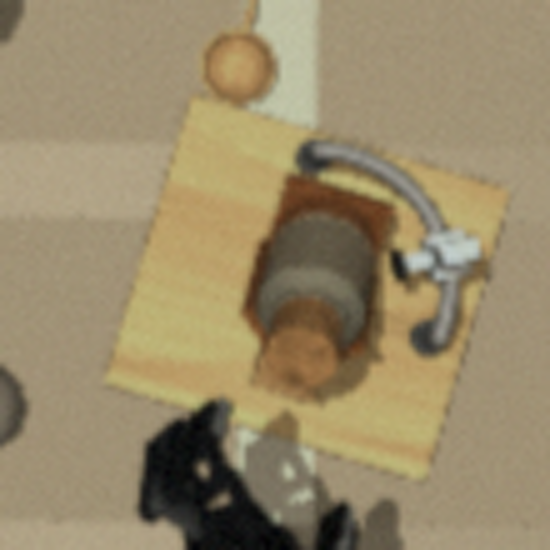

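Run:
```python
from pl import *
import pickle
c=pickle.load(open('top6.pkl','rb'));im=cv2.resize(c['image'][172:227,270:330],None,fx=12,fy=12,interpolation=cv2.INTER_CUBIC)
f=lambda X:(pix(c,X)-[270,172]+.5)*12-.5
pp=home+(-.0675)*z
for d,col in((-.03,(0,0,255)),(-.02,(0,255,0)),(-.01,(255,0,0))):
    rc=np.array([pp[0],pp[1],.075])+d*h
    l=np.cross([0,0,1],h)
    for b in np.arange(-1.4,.9,.2):
        q=f(rc+.085*(np.cos(b)*h+np.sin(b)*l)+[0,0.0,.006]);cv2.circle(im,tuple(int(i) for i in q),3,col,-1)
cv2.imwrite('pics/rod.png',im)
```

```text
(no output)
```

View pics/rod.png

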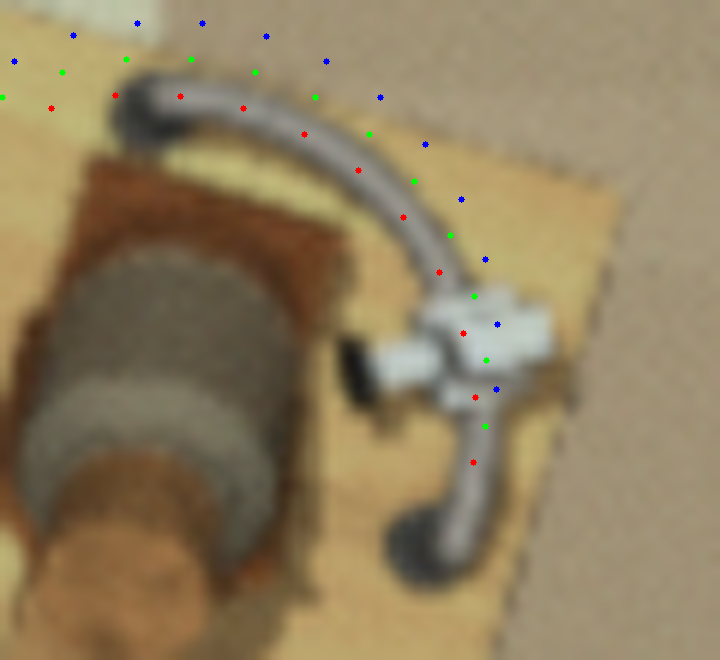

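```bash
cat >> pl.py <<'E'
l=np.cross([0,0,1],h)
pp=home-.0675*z
rc=np.array([pp[0],pp[1],0])-.03*h-.0015*l
def fin(b,zz): return rc+.085*(np.cos(b)*h+np.sin(b)*l)+[0,0,zz]
E
python3 - <<'E'
from pl import *
import pickle
c=pickle.load(open('top6.pkl','rb'));im=cv2.imread('pics/rod.png')
im=cv2.resize(c['image'][172:227,270:330],None,fx=12,fy=12,interpolation=cv2.INTER_CUBIC)
e=np.array([0,-.001,0])
f=lambda X:(pix(c,X+e)-[270,172]+.5)*12-.5
s=pickle.load(open('side6.pkl','rb'));e2=np.array([.0015,.004,-.003]);im2=cv2.resize(s['image'][115:165,255:300],None,fx=12,fy=12,interpolation=cv2.INTER_CUBIC)
f2=lambda X:(pix(s,X+e2)-[255,115]+.5)*12-.5
print(rc)
for b,col in((-1.05,(0,0,255)),(-.95,(255,0,0))):
  er=np.cos(b)*h+np.sin(b)*l;et=-np.sin(b)*h+np.cos(b)*l
  for zz in(.087,.141):
    q=[fin(b,zz)+i*er+j*et for i,j in((.012,.007),(-.012,.007),(-.012,-.007),(.012,-.007))]
    for F,I in((f,im),(f2,im2)): cv2.polylines(I,[np.array([F(k) for k in q]).astype(int)],True,col,1)
cv2.imwrite('pics/fin.png',np.hstack([im[:600,260:],im2[:600]]))
E
```

```text
[ 0.5299246  -0.15042766  0.        ]
```

View pics/fin.png

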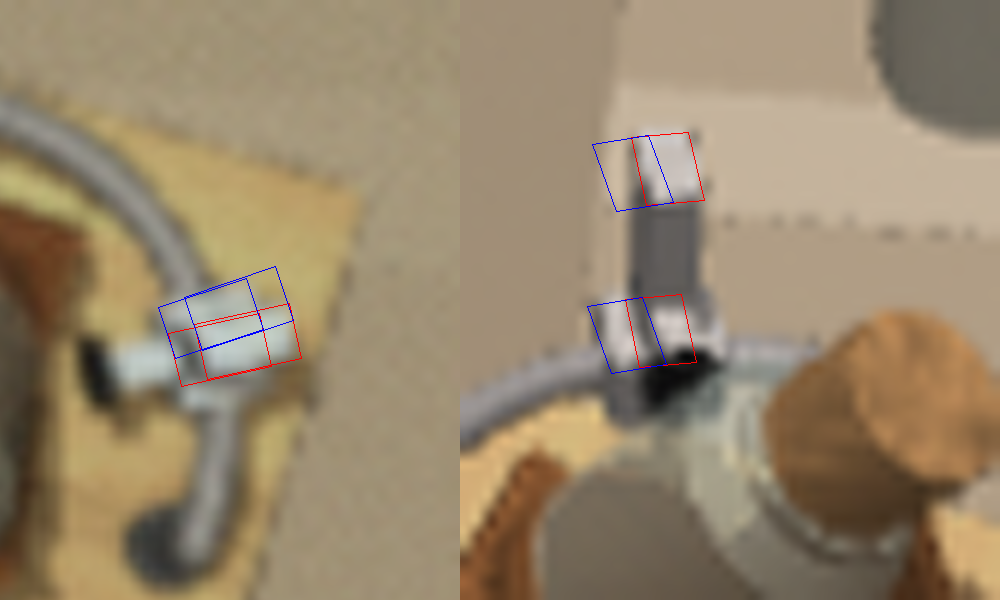

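```bash
cat > kp.py <<'E'
from pl import *
def kt(b,back,zz):
    er=np.cos(b)*h+np.sin(b)*l;et=-np.sin(b)*h+np.cos(b)*l
    zt=np.array([0,0,-1.]);R=np.stack([np.cross(et,zt),et,zt],1)
    return fin(b,zz)-back*et,R
E
python3 - <<'E'
from kp import *
p,R=kt(-1.05,.035,.2);print(p);rel(p,R);print(now()[0]['q'])
E
```

```text
[ 0.51532162 -0.24118422  0.2       ]
turn units(rotvec tool): [4.96 5.13 6.26]
shift units now axes: [-3.52 -1.65  2.98]
shift units after turn: [-4.5   1.6   1.09]
[-0.55676771 -0.28352909 -0.69269383  0.56386716  0.15343428  0.26615626]
```

```bash
python3 -m inch '[[0,0,0,0.62,0.64,0.78],[0,0,0,0.62,0.64,0.78],[0,0,0,0.62,0.64,0.78],[0,0,0,0.62,0.64,0.78],[0,0,0,0.62,0.64,0.78],[0,0,0,0.62,0.64,0.78],[0,0,0,0.62,0.64,0.78],[0,0,0,0.62,0.64,0.78]]' 1 20
python3 -m inch '[[-0.9,0.32,0,0,0,0],[-0.9,0.32,0,0,0,0],[-0.9,0.32,0,0,0,0],[-0.9,0.32,0,0,0,0],[-0.9,0.32,0,0,0,0],[0,0,0,0,0,0],[0,0,0,0,0,0]]'
python3 - <<'E'
from kp import *
p,R=kt(-1.05,.035,.106);rel(p,R);print(now()[0]['q'])
E
```

```text
t: 20.92
tcp_pos: [0.4381, -0.1207, 0.2318]
tcp_rot: [0.621, 0.784, -0.001, -0.002]
force: [0.0, 0.5, 0.6]
width: -0.003
t: 21.5
tcp_pos: [0.516, -0.2421, 0.2305]
tcp_rot: [0.621, 0.784, -0.0, -0.001]
force: [-0.3, -0.1, -0.2]
width: 0.003
turn units(rotvec tool): [-0.03 -0.02  0.  ]
shift units now axes: [ 0.03 -0.    4.15]
shift units after turn: [ 0.04 -0.01  4.15]
[-5.85668098e-01  2.95239848e-01  7.09442839e-02  1.34944648e+00
 -5.80463724e-04  7.53635349e-01]
```

```bash
python3 -m inch '[[0.03,0,0.6,0,0,0],[0,0,0.9,0,0,0],[0,0,0.9,0,0,0],[0,0,0.9,0,0,0],[0,0,0.6,0,0,0],[0,0,0.25,0,0,0],[0,0,0,0,0,0],[0,0,0,0,0,0]]'
python3 - <<'E'
from kp import *
p,R=kt(-1.05,.0215,.106);rel(p,R)
for n,(a,b,c_,d) in(('side',(90,210,220,340)),('top',(150,260,220,330))):
    c=cam(n)
    cv2.imwrite(f'pics/{n}7.png',cv2.resize(c['image'][a:b,c_:d],None,fx=5,fy=5,interpolation=cv2.INTER_CUBIC))
E
```

```text
t: 22.17
tcp_pos: [0.5155, -0.24, 0.1093]
tcp_rot: [0.62, 0.785, -0.0, 0.001]
force: [1.7, -0.7, -0.2]
width: -0.001
turn units(rotvec tool): [0.   0.01 0.02]
shift units now axes: [-0.04  0.44  0.11]
shift units after turn: [-0.04  0.44  0.11]
```

View pics/side7.png

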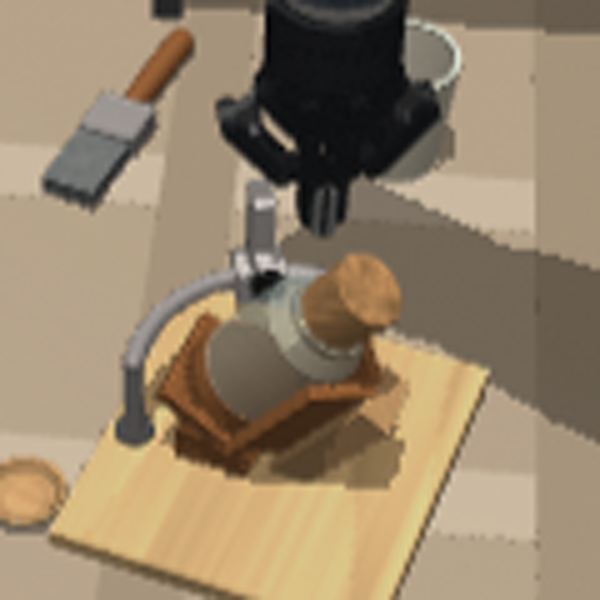

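View pics/top7.png

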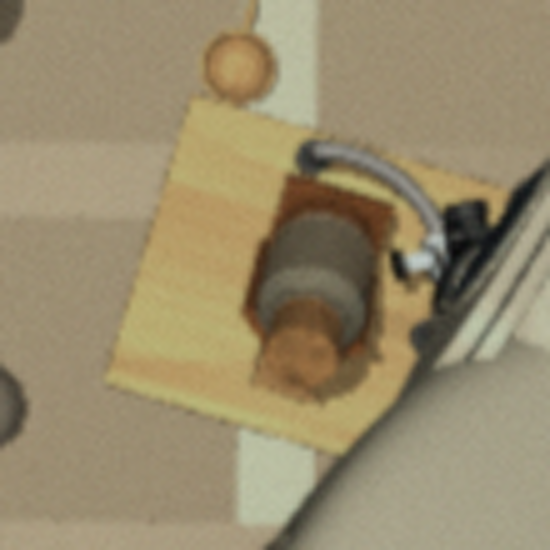

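```bash
python3 -m inch '[[-0.04,0.22,0,0,0,0],[0,0.22,0,0,0,0],[-0.05,0.25,0,0,0,-1],[-0.05,0.25,0,0,0,-1],[-0.05,0.25,0,0,0,-1],[-0.05,0.25,0,0,0,-1],[0,0,0,0,0,0],[0,0,0,0,0,0]]'
python3 - <<'E'
from kp import *
o,P,R0=now();print(o['force'])
p,R=kt(-1.05+np.radians(20),.0215,.106);rel(p,R)
for n,(a,b,c_,d) in(('side',(90,210,220,340)),('top',(150,260,220,330))):
    c=cam(n)
    cv2.imwrite(f'pics/{n}8.png',cv2.resize(c['image'][a:b,c_:d],None,fx=5,fy=5,interpolation=cv2.INTER_CUBIC))
E
```

```text
t: 22.93
tcp_pos: [0.5592, -0.2334, 0.1092]
tcp_rot: [0.475, 0.88, -0.0, 0.001]
force: [0.3, 0.5, 0.6]
width: 0.006
[0.32995569 0.51264172 0.59856948]
turn units(rotvec tool): [ 0.    0.02 -0.  ]
shift units now axes: [ 0.01 -0.02  0.11]
shift units after turn: [ 0.01 -0.02  0.11]
```

View pics/side8.png

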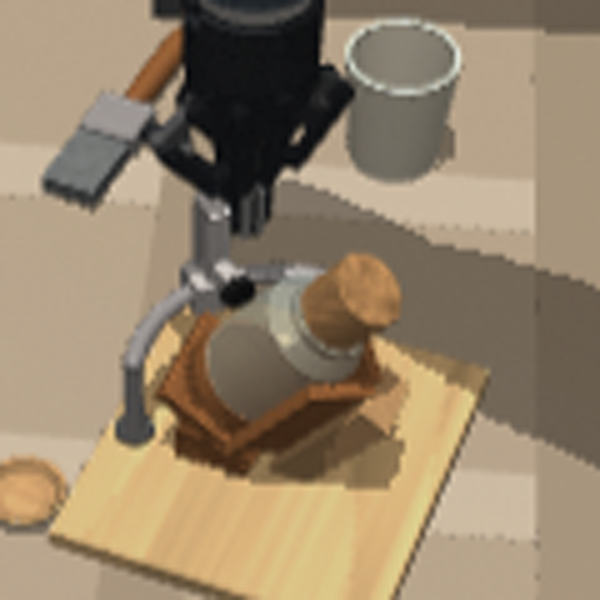

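View pics/top8.png

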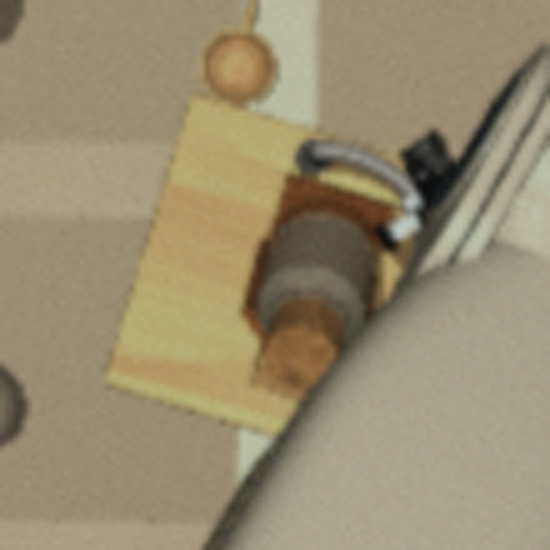

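```bash
python3 -m inch '[[-0.05,0.25,0,0,0,-1],[-0.05,0.25,0,0,0,-1],[-0.05,0.25,0,0,0,-1],[-0.05,0.25,0,0,0,-1],[-0.05,0.25,0,0,0,-1],[-0.05,0.25,0,0,0,-1],[0,0,0,0,0,0],[0,0,0,0,0,0]]'
python3 - <<'E'
from kp import *
o,P,R0=now();print(o['force'],'tangential',o['force']@R0[:,1])
p,R=kt(-1.05+np.radians(50),.0215,.106);rel(p,R)
for n,(a,b,c_,d) in(('side',(90,210,220,340)),('top',(150,260,220,330))):
    c=cam(n)
    cv2.imwrite(f'pics/{n}9.png',cv2.resize(c['image'][a:b,c_:d],None,fx=5,fy=5,interpolation=cv2.INTER_CUBIC))
E
```

```text
t: 23.7
tcp_pos: [0.5958, -0.2077, 0.1091]
tcp_rot: [0.232, 0.973, -0.0, 0.001]
force: [0.4, 0.3, -0.3]
width: -0.003
[ 0.3698808   0.34838569 -0.26178412] tangential 0.47812271792500893
turn units(rotvec tool): [-0.01  0.01 -0.02]
shift units now axes: [-0.01  0.    0.1 ]
shift units after turn: [-0.01  0.    0.1 ]
```

View pics/side9.png

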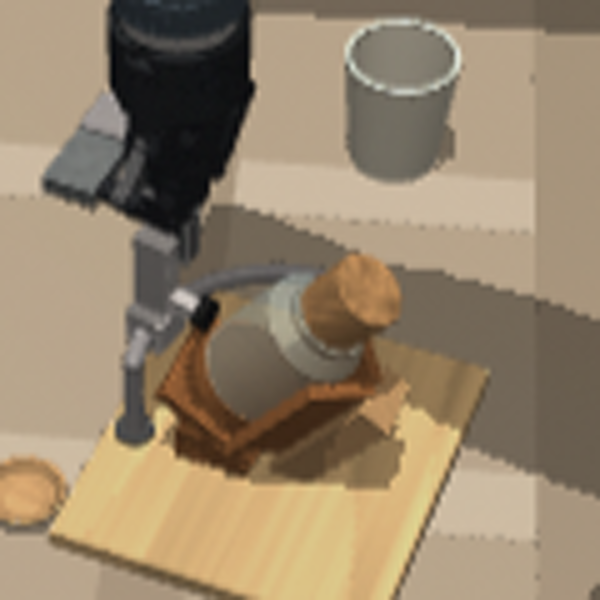

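View pics/top9.png

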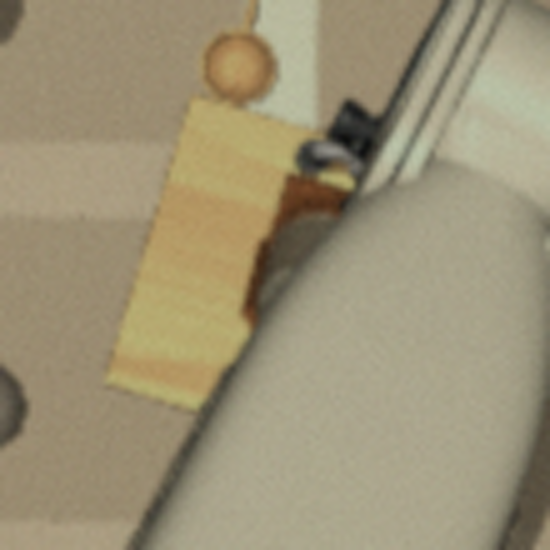

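```bash
cat > ck2.py <<'E'
import sys
from kp import *
o,P,R0=now();f=o['force']@R0;print('tool F',f.round(1),P.round(4))
sys.exit(1 if abs(o['force']).max()>6 else 0)
E
python3 -m inch '[[-0.02,0.1,0,0,0,-0.4],[0,0,0,0,0,0]]' >/dev/null; python3 ck2.py &&
python3 -m inch '[[-0.02,0.1,0,0,0,-0.4],[0,0,0,0,0,0]]' >/dev/null && python3 ck2.py &&
python3 -m inch '[[-0.02,0.1,0,0,0,-0.4],[0,0,0,0,0,0]]' >/dev/null && python3 ck2.py &&
python3 -m inch '[[-0.02,0.1,0,0,0,-0.4],[0,0,0,0,0,0]]' >/dev/null && python3 ck2.py &&
python3 -m inch '[[-0.02,0.1,0,0,0,-0.4],[0,0,0,0,0,0]]' >/dev/null && python3 ck2.py &&
python3 -m inch '[[-0.01,0.05,0,0,0,-0.2],[0,0,0,0,0,0]]' >/dev/null && python3 ck2.py &&
python3 -m inch '[[-0.01,0.05,0,0,0,-0.2],[0,0,0,0,0,0]]' >/dev/null && python3 ck2.py &&
python3 -m inch '[[-0.01,0.05,0,0,0,-0.2],[0,0,0,0,0,0]]' >/dev/null && python3 ck2.py
true
```

```text
tool F [ 0.7  0.5 -0.1] [ 0.5976 -0.2056  0.1091]
tool F [ 0.8 -0.5 -0.4] [ 0.5995 -0.2032  0.1091]
tool F [-0.3 -0.   0.1] [ 0.6013 -0.2005  0.1091]
tool F [-0.2 -1.2  0.2] [ 0.603  -0.1979  0.1091]
tool F [ 0.5 -0.1 -0. ] [ 0.6045 -0.1952  0.1091]
tool F [-0.6 -0.9 -1. ] [ 0.6052 -0.1938  0.109 ]
tool F [-0.5 -4.5 -0.4] [ 0.6058 -0.193   0.1091]
tool F [  0.6 -11.4   0.7] [ 0.6061 -0.193   0.1091]
```

```bash
python3 -m inch '[[0,-0.3,0,0,0,0],[0,-0.6,0,0,0,0],[0,-0.3,-0.5,0,0,0],[0,0,-1,0,0,0],[0,0,-1,0,0,0],[0,0,-1,0,0,0],[-0.8,0,-1,0,0,0],[-1,-0.5,-0.3,0,0,0],[-0.8,-0.9,0,0,0,0],[-0.8,-0.9,0,0,0,0],[0,-1,0,0,0,0],[0,-1,0,0,0,0]]'
python3 - <<'E'
from kp import *
import pickle
for n,(a,b,c_,d) in(('side',(90,210,220,340)),('top',(150,260,220,330))):
    c=cam(n,n+'10f.png');pickle.dump(c,open(n+'10.pkl','wb'))
    cv2.imwrite(f'pics/{n}10.png',cv2.resize(c['image'][a:b,c_:d],None,fx=5,fy=5,interpolation=cv2.INTER_CUBIC))
    if n=='top': print('fin top predicted b=0, -.1:',((pix(c,[fin(0,.141)-[0,.001,0],fin(-.1,.141)-[0,.001,0]])-[c_,a]+.5)*5).round())
    else: print('side',((pix(c,[fin(0,.141)+[.0015,.004,-.003],fin(-.1,.141)+[.0015,.004,-.003]])-[c_,a]+.5)*5).round())
E
```

```text
t: 26.13
tcp_pos: [0.6673, -0.3764, 0.2514]
tcp_rot: [0.118, 0.993, 0.0, -0.0]
force: [0.2, -0.6, 0.2]
width: -0.0
side [[143. 259.]
 [150. 249.]]
fin top predicted b=0, -.1: [[364. 148.]
 [378. 153.]]
```

View pics/side10.png

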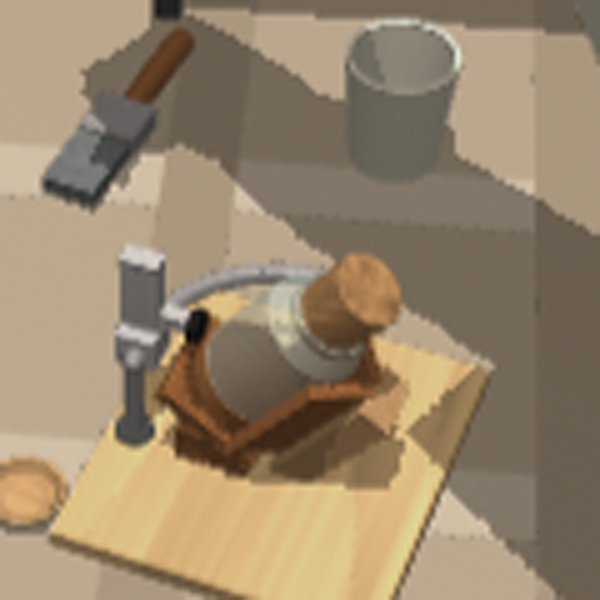

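View pics/top10.png

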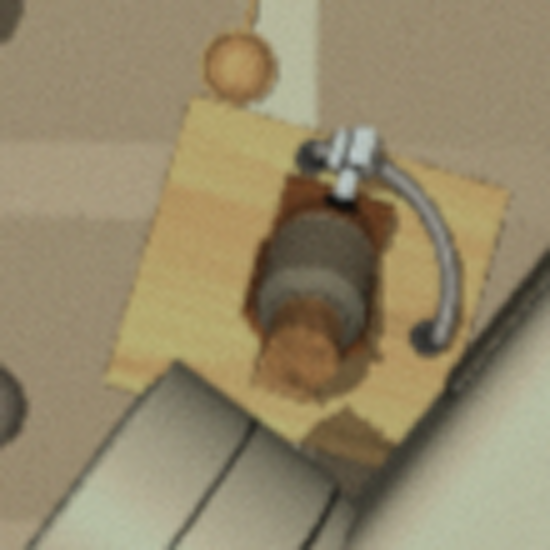

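View pics/side10f.png

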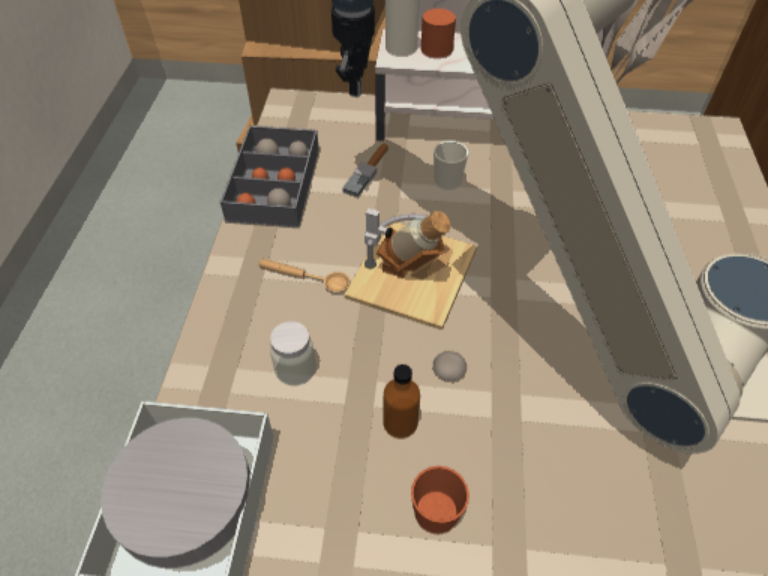

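```bash
python3 -m inch '[[0,0,0,0,0,0],[0,0,0,0,0,0],[0,0,0,0,0,0]]'; python3 -c "
from bench import arm
print(arm.job_done())"
```

```text
t: 26.48
tcp_pos: [0.6669, -0.3741, 0.2538]
tcp_rot: [0.118, 0.993, -0.0, 0.001]
force: [-0.0, 0.5, 0.4]
width: 0.002
the job is handed in; nothing more can be done
None
```

I mounted the jar in the groove, closed the keeper, and handed the job in at 26.5 s; no verdict is reported.

**What I did:**
- I gripped the jar by its cork, tilted it 35°, laid it in the V and pressed it on the key bar, where it stood about 9 mm too high.
- I rolled it about 45° until the slot dropped over the bar, followed it down to the foot plate and let go.
- I pushed the keeper fin round its rod with the closed fingers until it hit the stop (about 11 N), then backed away. I pushed rather than gripped the fin.

**Last checks:**
- **Jar:** the drop was 9 mm and ended in firm contact with the plate. Just before letting go, the robot's own position was within 0.5 mm of my estimate of home on all three groove axes. That estimate comes from the cameras, to about 2 mm. In the last pictures the jar had not moved since I released it.
- **Keeper:** the fin top is within 1 to 3 mm of where the fully closed position should appear in both views.
- **Bystanders and robot:** all bystanders that show in the last side picture look unmoved, judged by eye. The gripper stands clear with about 0.5 N at the wrist.

**What disagreed:**
- The two cameras differed by about 6 to 7 mm across the table. I settled it by comparing both with the known fingertip position and relied mostly on the top camera.
- On the first squeeze the fingertips pressed on the jar's shoulder with about 7 N, so I raised the grip a few millimetres.
- The keeper was already at about 0.35 rad when I started.

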